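# Carry the small stain tin by its bail into the empty tray

## Robot

A 6-joint arm with a two-finger parallel gripper is mounted at the origin on the work surface. World frame = base frame: x ahead of the robot, y to its left, z up, the work surface at z = 0. Lengths are in mm, angles in degrees, forces in N, time in s.
With the tool pointing down it reaches from about 300 to 850 mm from the base axis. Payload 4.2 kg.
Tool frame: the origin (TCP) lies at the very end of the fingers, on their centre line; the grasp point (between the pads) lies 19 mm behind it; z points along the fingers, y is the line along which they close (so a half turn about z gives the same grasp; the last joint's range is limited). The gripper opens to 91 mm and grips with 3 to 60 N. Pads are 32 mm wide; open, the fingers measure 118 mm over their backs; the gripper's body (76 mm by 178 mm) begins 60 mm behind the grasp point.
Start: joints at [72.365, 18.312, 89.639, -0, 72.044, -1.146], TCP at [163.213, 551.37, 179.876] pointing down, gripper open.
Joint ranges: [-177.97, 177.97], [-48.28, 115.42], [12.27, 149.76], [-77.06, 257.06], [2.81, 150.46], [-146.56, 146.56]. Speed limits (degrees/s): [147.25, 147.25, 180, 180, 180, 180].

## Interface

Orientations are given as [roll, pitch, yaw] about the fixed x, y, z axes, in that order (R = Rz(yaw) Ry(pitch) Rx(roll)).
In Python, from workcell import env, eyes gives the robot as it stands.
- The arm moves only by the tool send_rows, never from a script. Its argument "targets" is text: rows parted by semicolons, each of 7 numbers parted by spaces: the shift along the tool's x, y, z in m, then the turn, a rotation vector about the tool's x, y, z in degrees, then the opening in per cent of the stroke, from 0 (shut) to 100 (fully open). A call has 1 to 12 rows; each row is the pose to reach, as a shift and turn from the pose commanded when the call began, along the tool's axes at that moment; what a row does not reach only later rows make up. A row lasts 1/12 s, in which the tool goes at most 41.7 mm and 7.16 degrees, less where a joint would pass 70% of its speed; a pose out of reach is approached as far as the arm can. A call with a gripper value outside its range is refused whole. The fingers move at their own pace and stop on an object; "grip_force" is the grip in N (left out, the last holds). Time passes only in rows, so rows that repeat a pose let the fingers close. It gives the time, the measured TCP pose, the force, the opening and the grip force at its end, in the units of the state.
- env.state(): the state, without advancing time (a new reading comes with each control period).
- eyes.grab_frame(name): name is "side" or "top" or "wrist"; returns a dict with "image" (400x640x3 uint8, blue, green, red), "fovy" (degrees; the focal length in pixels is half the picture's height over the tangent of half this angle, whatever the lens; pixels are square), "cx", "cy" (the principal point, pixels), "eye" and "attitude" of the camera in the world. Camera axes: x right, y up, looking along -z (the intrinsics and any distortion apply to the point x, -y, -z); pixel columns grow to the right and rows downward; lengths in mm; the calibration is good to about 2 mm. A picture is of the moment at which its call begins. There is no depth.
- env.job_done(): hands the job in; it is judged then, once.
The state is a dict: "time_s": time; "qpos": joint angles; "qvel": joint speeds; "effort": joint torques, N m; "ee_pos": TCP position; "ee_rot": TCP orientation; "force": force on the tool from outside, world axes, zero at the start; "torque": the same for the moment, N m; "gripper_width": finger opening in mm; "gripper_force": force on a finger pad.
Only numpy, scipy, OpenCV 4.12 (cv2) and the standard library are available. Lean on these libraries where they do the work, as an engineer would, in place of code of your own. Each camera call takes 0.05 s, during which the arm holds its last target. There are 200 camera calls.

## Task

Put the smaller of the two wood-stain tins into the empty wooden tray (the other tray is full of wooden tiles). First raise the tin's folded-down wire bail upright while the tin still stands on the table, then pick the tin up by the raised bail, carry it without tipping it, set it down gently flat on the tray's floor and let go.

Things in the scene. Friction and masses are not known exactly. Their poses are not given: they have to be found in the camera images.
- tin: The smaller lidded round steel tin with a blank paper band: 106 mm diameter (too wide for the gripper), 95 mm tall, 0.5 to 0.95 kg, loose on the table. Origin: centre of its underside; z up. Its bail hinges on two ears on its +y and -y sides: the hinge axis is the tin's y axis at 80 mm above the underside. At the start the bail lies folded out to the tin's +x side. (A bystander tin of the same make is 124 mm wide and 150 mm tall.)
- bail (a joint): Angle of the small tin's wire bail (rad): 0 = folded out level to the tin's +x side, pi/2 = upright above the lid; range -0.15 to 3.29, starts at -0.1 to 0.3; hinge friction of about 0.05 N m keeps it where it is left. A bow of 4 mm wire, 120 mm wide at the ears, 100 mm from hinge axis to roller. Raise it on its arc or a few mm wide of it: a path tighter than the arc pushes the tin over.
- bail_grip (a point): Centre of the brown wooden roller in the middle of the small tin's bail: 14 mm thick, 50 mm long with round ends, along the tin's y axis, spinning freely on the wire. The point is 100 mm from the hinge axis, 80 mm + 100 mm * sin(bail) above the tin's underside; folded, 40 mm are free between roller and tin. Its x points away from the hinge axis, its y along the roller.
- tray: The empty shallow square wooden tray, 164 mm outside, 152 mm inside, 22 mm high, its floor 6 mm thick, walls 6 mm; fixed to the table. Origin: centre of its underside; z up, x and y along its sides. (A second, equal tray is full of dark tiles.)
Things that resemble listed ones, but are neither listed nor needed, are in the scene too. What is shaped like the tray but turquoise or yellow is not meant.

How it is judged (in metres and radians):
On the way, in this order (a step that is already met when the one before it is completed fails the run):
1. the small tin's bail stands upright (within 20 degrees) while the tin still stands on the table (value of joint bail between 1.22 and 1.92 rad and height (world z) of tin below 0.012 m and angle between tin's own z axis and vertical below 0.2 rad), for 0.1 s.
2. the tin hangs from the gripper by its raised bail, at least 40 mm above the table (height (world z) of tin above 0.04 m and value of joint bail between 1.1 and 2.05 rad and contact force between the fingers and tin above 1 N), for 0.2 s.
At the end, for the whole second after the job is handed in: The small tin stands flat on the floor of the empty tray, inside its walls (axis within 42 mm of the tray's centre, underside within 6 mm of the floor), upright within about 6 degrees, released and at rest. The bail may stand or have folded again (horizontal distance between tin and tray below 0.042 m and z of tin in the frame of tray between 0.002 and 0.012 m and angle between tin's own z axis and vertical below 0.1 rad and linear speed of tin below 0.03 m/s and angular speed of tin below 0.3 rad/s); the robot touches nothing.
It fails at once if the small tin is tipped by more than 30 degrees (angle between tin's own z axis and vertical above 0.53 rad).
It fails at once if the small tin is dropped (falling free from more than 25 mm above the tray floor) (height (world z) of tin above 0.031 m and linear speed of tin above 0.25 m/s and contact force between the fingers and tin below 0.02 N).
It also fails if it takes over 51 s, if anything falls off the work surface, if the arm or the gripper's body presses on something with over 40 N, if the wrist force passes 120 N, or if a joint passes its speed limit or range.

## Working session

There is one attempt and no reset: what is moved stays moved. The work goes in short steps, Python scripts to look and compute and a tool call to move; the robot and the scene stay as the last step left them, time stands still between calls to the robot, and variables do not carry over. Pictures are saved under pics/ and viewed, at most 10 in all, crops included, and the job is handed in when it is done.

Besides the shell and the picture viewer there is one more tool, called after ">>>" as name(argument=value, ...), one argument or row to a line, values as JSON. send_rows: Moves the arm, as the interface text tells. Its arguments: {"type":"object","properties":{"targets":{"type":"string"},"grip_force":{"type":"number"}},"required":["targets"]}

```bash
mkdir -p pics; ls; python3 - <<'E'
from workcell import env, eyes
import cv2
s=env.state(); print({k:s[k] for k in("time_s","ee_pos","ee_rot","gripper_width","force")})
for n in("top","side"):
    f=eyes.grab_frame(n); cv2.imwrite(f"pics/{n}0.png",f["image"]); print(n,{k:v for k,v in f.items() if k!="image"})
E
```

```text
pics
{'time_s': 0.0, 'ee_pos': array([163.05667476, 550.81392872, 179.01608185]), 'ee_rot': array([-1.79899216e+02, -6.54625259e-04,  1.63508055e+02]), 'gripper_width': 91.4508900230613, 'force': array([-0.23334272,  0.33121512,  0.50334866])}
top {'fovy': 47.563249002627586, 'cx': 323.28856106086624, 'cy': 206.9093733436449, 'eye': array([ 292.9029832 ,   -4.56905049, 1543.28014101]), 'attitude': array([ 11.05655515,   0.15096103, -88.89651976])}
side {'fovy': 51.189590792592675, 'cx': 314.4824733008919, 'cy': 196.93334876037514, 'eye': array([  29.92949024, -607.71199151,  851.78574566]), 'attitude': array([ 46.54809629,  -0.42011753, -41.64906119])}
```

View pics/top0.png

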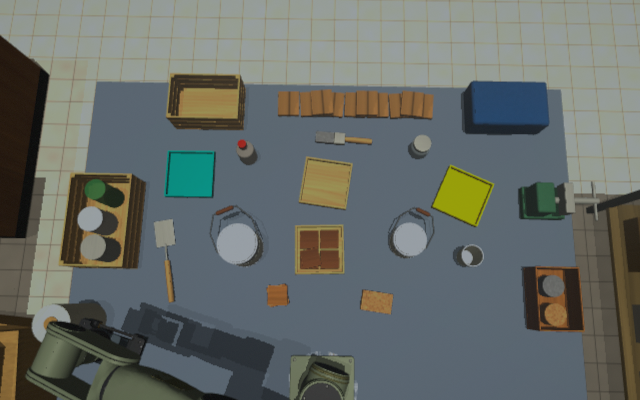

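View pics/side0.png

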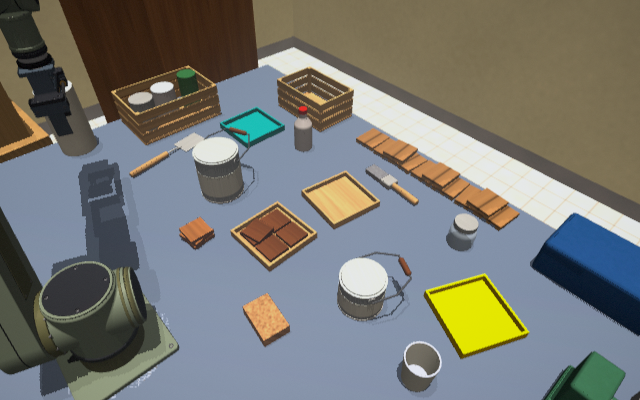

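The top view shows two lidded tins: left (237,243) and right (410,239), with rollers at (224,210) and (423,212). There are four trays: plain wood and empty at (327,183), tiled at (319,249), turquoise at (190,175) and yellow at (463,195). In the side view the right tin (362,285) is squat, so it looks like the small one. I'll confirm that with an enlarged crop.

```bash
cat > h.py <<'E'
import numpy as np, cv2
from scipy.spatial.transform import Rotation as R
from workcell import env, eyes
def cam(f):
    F=200/np.tan(np.radians(f["fovy"]/2)); return F,R.from_euler("xyz",f["attitude"],degrees=True).as_matrix(),np.array(f["eye"])
def ray(f,u,v):
    F,A,e=cam(f); return e,A@np.array([(u-f["cx"])/F,-(v-f["cy"])/F,-1])
def at_z(f,u,v,z):
    e,d=ray(f,u,v); return e+d*(z-e[2])/d[2]
def proj(f,P):
    F,A,e=cam(f); p=(np.atleast_2d(P)-e)@A; return np.c_[f["cx"]+F*p[:,0]/-p[:,2], f["cy"]-F*p[:,1]/-p[:,2]]
def tri(f1,p1,f2,p2):
    e1,d1=ray(f1,*p1); e2,d2=ray(f2,*p2); t=np.linalg.lstsq(np.c_[d1,-d2],e2-e1,rcond=None)[0]
    a,b=e1+d1*t[0],e2+d2*t[1]; return (a+b)/2,np.linalg.norm(a-b)
E
python3 - <<'E'
from h import *
import pickle
fs={n:eyes.grab_frame(n) for n in("top","side")}; pickle.dump(fs,open("f0.pkl","wb"))
t,s=fs["top"],fs["side"]
for c in((237,243),(410,239)): print(c, at_z(t,*c,95),at_z(t,*c,150))
print("lid tri R",tri(t,(410,239),s,(363,279)),"L",tri(t,(237,243),s,(217,152)))
print("roller R",tri(t,(423,212),s,(405,266)))
print("tray",at_z(t,326.5,183,15), tri(t,(326.5,183),s,(341,197)))
c=lambda f,x,y,w,h,k:cv2.resize(f["image"][y:y+h,x:x+w],None,fx=k,fy=k,interpolation=cv2.INTER_CUBIC)
cv2.imwrite("pics/crop1.png",np.hstack([c(t,375,190,80,100,5),c(s,325,235,100,125,4)]))
E
```

```text
(237, 243) [452.82487873 278.78723202  95.        ] [446.7516723  268.02647166 150.        ]
(410, 239) [ 476.19643012 -275.22747914   95.        ] [ 469.23566383 -264.94893347  150.        ]
lid tri R (array([ 476.55958014, -276.19306164,   87.39958406]), np.float64(1.4707242148594721)) L (array([449.80132252, 269.81516743, 137.04933127]), np.float64(3.564988080741474))
roller R (array([ 564.74282767, -318.43347175,   98.88309054]), np.float64(1.1547442333747435))
tray [676.05049113  -4.29657963  15.        ] (array([676.04760198,  -4.85657241,  18.27223425]), np.float64(1.9408516103293783))
```

View pics/crop1.png

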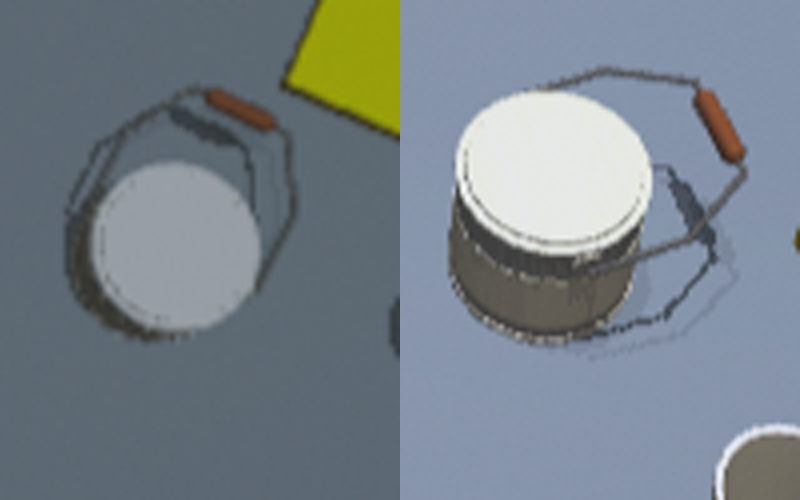

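Confirmed: the right tin at top (410,239) is the small one. Its lid triangulates to about 90 mm high, against about 140 mm for the left one. The roller is at (565,-318,99), 98 mm from the axis, so the bail angle is about 0.19 rad and the tin yaw about -25.5°. Both fit the given sizes. The tray is at (676,-4.5). Next I work out the approach.

```bash
cat >> h.py <<'E'
def rel(p1,yaw1,start=None):
    s=env.state(); p0,r0=(s["ee_pos"],s["ee_rot"]) if start is None else start
    R0=R.from_euler("xyz",r0,degrees=True); R1=R.from_euler("xyz",[180,0,yaw1],degrees=True)
    print(np.round(R0.inv().apply(np.array(p1)-p0)/1000,4), np.round((R0.inv()*R1).as_rotvec(degrees=True),2))
E
python3 - <<'E'
from h import *
st=([163.2,551.4,179.9],[180,0,163.5])
rel([163.2,551.4,290],163.5,st); rel([380,100,290],115,st); rel([565,-318.4,290],64.5,st)
E
```

```text
[ 0.      0.     -0.1101] [0. 0. 0.]
[-0.3361 -0.3712 -0.1101] [ 0.  -0.  48.5]
[-0.6323 -0.7199 -0.1101] [ 0. -0. 99.]
```

>>> send_rows(
  targets="0 0 -0.04 0 0 0 33; 0 0 -0.08 0 0 0 33; -0.02 -0.022 -0.11 0 0 3 33; -0.045 -0.05 -0.11 0 0 7 33; -0.07 -0.078 -0.11 0 0 11 33; -0.098 -0.108 -0.11 0 0 15 33; -0.125 -0.138 -0.11 0 0 19 33; -0.152 -0.168 -0.11 0 0 23 33; -0.18 -0.198 -0.11 0 0 27 33; -0.207 -0.228 -0.11 0 0 31 33; -0.234 -0.258 -0.11 0 0 35 33; -0.26 -0.288 -0.11 0 0 39 33",
  grip_force=5,
)

```text
time_s: 1.2
ee_pos: [331.0, 199.5, 289.9]
ee_rot: [180.0, 0.0, 124.3]
force: [0.5, 0.7, -0.5]
gripper_width: 30.2
gripper_force: 0.0
```

```bash
python3 - <<'E'
from h import *
print(env.state()["ee_pos"],env.state()["ee_rot"]); rel([565,-318.4,290],64.5); rel([565,-318.4,170],64.5)
E
```

```text
[330.99896932 199.49493926 289.894692  ] [1.79966985e+02 6.73033591e-03 1.24338261e+02]
[-5.596e-01 -9.890e-02 -1.000e-04] [ 3.000e-02 -1.000e-02  5.984e+01]
[-0.5596 -0.099   0.1199] [ 3.000e-02 -1.000e-02  5.984e+01]
```

>>> send_rows(
  targets="-0.036 -0.006 0 0 0 4 33; -0.074 -0.013 0 0 0 8 33; -0.112 -0.02 0 0 0 12 33; -0.15 -0.026 0 0 0 16 33; -0.188 -0.033 0 0 0 20 33; -0.226 -0.04 0 0 0 24 33; -0.264 -0.046 0 0 0 28 33; -0.302 -0.053 0 0 0 32 33; -0.34 -0.06 0 0 0 37 33; -0.378 -0.066 0 0 0 42 33; -0.416 -0.073 0 0 0 47 33; -0.454 -0.08 0 0 0 52 33",
)

```text
time_s: 2.2
ee_pos: [522.4, -219.9, 289.6]
ee_rot: [-180.0, -0.0, 72.2]
force: [-0.1, 1.6, 0.8]
gripper_width: 30.2
gripper_force: 0.0
```

```bash
python3 - <<'E'
from h import *
s=env.state(); print(s["ee_pos"],s["ee_rot"]); rel([565,-318.4,290],64.5); rel([565,-318.4,180],64.5)
E
```

```text
[ 522.39047592 -219.91986488  289.5628573 ] [-1.79980973e+02 -2.16395307e-02  7.22385317e+01]
[-0.0808  0.0706 -0.0005] [-0.02 -0.02  7.74]
[-0.0808  0.0707  0.1095] [-0.02 -0.02  7.74]
```

>>> send_rows(
  targets="-0.027 0.023 0 0 0 3 33; -0.054 0.047 0.01 0 0 6 33; -0.081 0.071 0.03 0 0 7.7 33; -0.081 0.071 0.06 0 0 7.7 33; -0.081 0.071 0.085 0 0 7.7 33; -0.081 0.071 0.11 0 0 7.7 33; -0.081 0.071 0.11 0 0 7.7 33; -0.081 0.071 0.11 0 0 7.7 33; -0.081 0.071 0.11 0 0 7.7 33",
)

```text
time_s: 2.95
ee_pos: [566.3, -317.0, 181.5]
ee_rot: [179.9, 0.0, 64.8]
force: [0.0, 0.1, 1.3]
gripper_width: 29.8
gripper_force: 0.0
```

```bash
python3 - <<'E'
from h import *
s=env.state(); print(s["ee_pos"],s["ee_rot"],s["force"])
f=eyes.grab_frame("wrist"); im=f["image"].copy(); d=np.array([.9026,-.4305]); n=np.array([.4305,.9026])
for k in(-25,0,25):
    q=proj(f,[565+k*n[0],-318.4+k*n[1],99])[0]; print(q); cv2.circle(im,tuple(int(round(x)) for x in q),3,(0,255,0),1)
cv2.imwrite("pics/w1.png",im)
E
```

```text
[ 566.29644129 -316.98965082  181.47059905] [1.79854008e+02 6.37304728e-03 6.48203618e+01] [0.03294046 0.09467394 1.29493539]
[321.7228704  223.88957366]
[321.88115492 197.98620355]
[322.04613504 170.9870934 ]
```

View pics/w1.png

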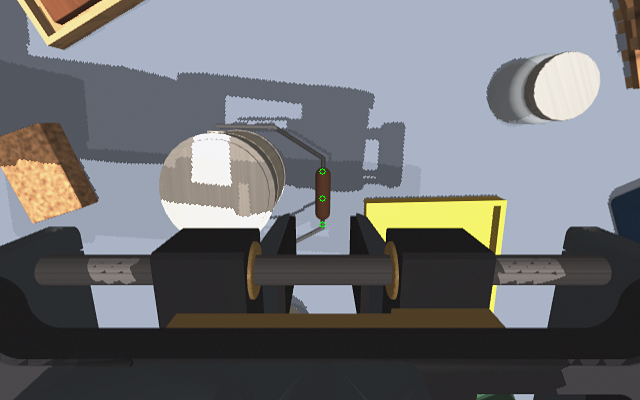

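The wrist view shows the roller centred at (322.5,193.5), vertical in the picture, within 4 mm of the prediction along its length. It sits between the fingers, so I go down and grip softly.

>>> send_rows(
  targets="0.002 0 0.03 0 0 0 33; 0.002 0 0.06 0 0 0 33; 0.002 0 0.085 0 0 0 33; 0.002 0 0.1 0 0 0 33; 0.002 0 0.1015 0 0 0 33; 0.002 0 0.1015 0 0 0 10; 0.002 0 0.1015 0 0 0 10; 0.002 0 0.1015 0 0 0 10; 0.002 0 0.1015 0 0 0 10; 0.002 0 0.1015 0 0 0 10",
  grip_force=5,
)

```text
time_s: 3.83
ee_pos: [567.0, -315.2, 79.7]
ee_rot: [179.9, 0.0, 64.8]
force: [0.6, 0.3, 0.8]
gripper_width: 9.1
gripper_force: 0.0
```

The opening reads 9 mm, less than the 14 mm roller, so it isn't between the pads. I look before moving on.

```bash
python3 - <<'E'
from h import *
t=eyes.grab_frame("top");s=eyes.grab_frame("side")
c=lambda f,x,y,w,h,k:cv2.resize(f["image"][y:y+h,x:x+w],None,fx=k,fy=k,interpolation=cv2.INTER_CUBIC)
cv2.imwrite("pics/c2.png",np.hstack([c(eyes.grab_frame("wrist"),160,60,320,300,1.25),c(s,325,205,100,93.75.__int__()+1,4)[:375]]))
for z in(80,92,99,105): print(z,proj(s,[566.8,-314.8,z]),proj(t,[566.8,-314.8,z]))
E
```

```text
80 [[402.77927655 269.67397802]] [[420.76610424 212.27158494]]
92 [[403.59229171 266.4482985 ]] [[421.5347462  211.60623771]]
99 [[404.07316672 264.54040213]] [[421.98881606 211.21318849]]
105 [[404.489297   262.88938382]] [[422.381415   210.87334937]]
```

View pics/c2.png

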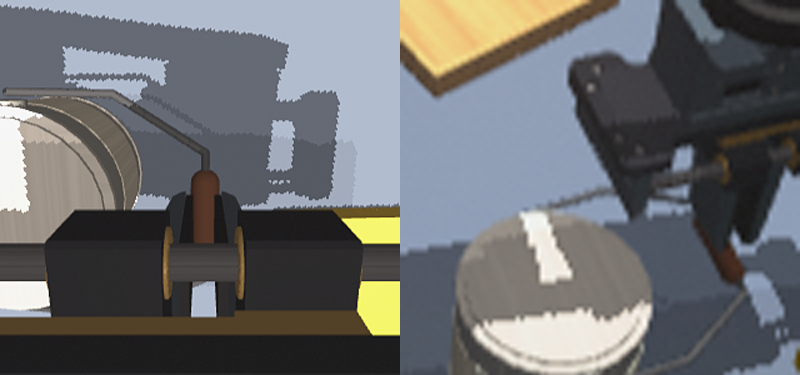

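```bash
python3 - <<'E'
from h import *
import pickle
s=eyes.grab_frame("side"); w=eyes.grab_frame("wrist"); pickle.dump((s,w),open("f1.pkl","wb"))
n=np.array([.4305,.9026,0])
for z in(75,85,95,105,115,125):
    c=np.array([566.8,-314.8,z]); print(z,"side near end",proj(s,c-25*n).round(1),"wrist far end",proj(w,c+25*n).round(1), "mid",proj(w,c).round(1))
st=env.state();print(st["ee_pos"],st["gripper_width"],st["gripper_force"],st["force"],st["torque"])
print("tips side",proj(s,[st["ee_pos"]]))
hsv=cv2.cvtColor(w["image"],cv2.COLOR_BGR2HSV); m=cv2.inRange(hsv,(0,90,20),(12,255,160)); m[:,:290]=0;m[:,360:]=0;m[260:]=0
v,u=np.nonzero(m);print("wrist roller",u.min(),u.max(),v.min(),v.max(), [ (r,u[v==r].min(),u[v==r].max()) for r in range(v.min(),v.max(),8) if (v==r).any()])
x=s["image"][205:299,325:425]; hs=cv2.cvtColor(x,cv2.COLOR_BGR2HSV); m=cv2.inRange(hs,(0,90,20),(12,255,170)); v,u=np.nonzero(m); print("side roller",u.min()+325,u.max()+325,v.min()+205,v.max()+205)
E
```

```text
75 side near end [[407.2 279.8]] wrist far end [[323.7 187.1]] mid [[323.4 223.2]]
85 side near end [[407.9 277.1]] wrist far end [[323.8 190.5]] mid [[323.5 228.1]]
95 side near end [[408.6 274.4]] wrist far end [[323.8 194.1]] mid [[323.5 233.5]]
105 side near end [[409.4 271.7]] wrist far end [[323.9 198.2]] mid [[323.6 239.4]]
115 side near end [[410.1 268.9]] wrist far end [[324.  202.7]] mid [[323.7 246. ]]
125 side near end [[410.9 266.1]] wrist far end [[324.2 207.7]] mid [[323.8 253.3]]
[ 566.33204543 -314.80426645   78.4479282 ] 9.115223951373356 0.0 [-0.19621708  0.51054749 -0.19567386] [-0.11381409  0.06915008  0.00764605]
tips side [[402.54413389 270.19888078]]
wrist roller 313 335 197 254 [(197, np.int64(320), np.int64(329)), (205, np.int64(314), np.int64(335)), (213, np.int64(313), np.int64(335)), (221, np.int64(315), np.int64(331)), (229, np.int64(315), np.int64(331)), (237, np.int64(315), np.int64(330)), (245, np.int64(315), np.int64(330)), (253, np.int64(315), np.int64(330))]
side roller 399 410 261 274
```

```bash
python3 - <<'E'
import pickle,cv2,numpy as np
s,w=pickle.load(open("f1.pkl","rb"))
c=lambda f,x,y,a,h,k:cv2.convertScaleAbs(cv2.resize(f["image"][y:y+h,x:x+a],None,fx=k,fy=k,interpolation=cv2.INTER_CUBIC),alpha=1.6)
cv2.imwrite("pics/c3.png",np.hstack([c(w,270,180,100,140,4),c(s,375,225,50,70,8)]))
E
```

```text
(no output)
```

View pics/c3.png

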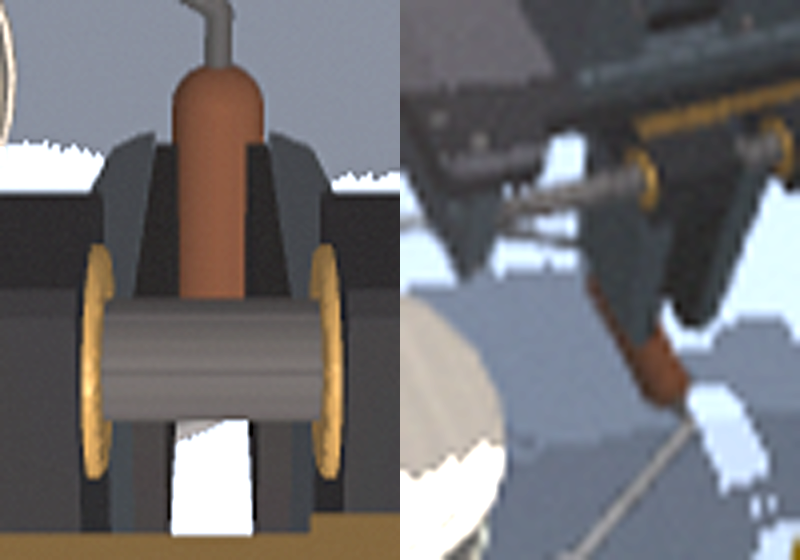

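```bash
python3 - <<'E'
from h import *
import pickle
s,w=pickle.load(open("f1.pkl","rb"))
st=env.state(); p=st["ee_pos"]; M=R.from_euler("xyz",st["ee_rot"],degrees=True).as_matrix()
for z in(0,-10,-19,-30):
  print(z,[ (x,y,proj(s,p+M@[x,y,z])[0].round(1),proj(w,p+M@[x,y,z])[0].round(1)) for x in(-16,16) for y in(-4.5,4.5)])
E
```

```text
0 [(-16, -4.5, array([403.8, 276.2]), array([316.2, 247.5])), (-16, 4.5, array([407.4, 275.3]), array([329.4, 247.5])), (16, -4.5, array([397.8, 265.2]), array([316., 202.])), (16, 4.5, array([401.3, 264.3]), array([329.7, 202. ]))]
-10 [(-16, -4.5, array([404.5, 273.6]), array([315.9, 253.5])), (-16, 4.5, array([408.1, 272.6]), array([329.7, 253.5])), (16, -4.5, array([398.4, 262.5]), array([315.7, 206. ])), (16, 4.5, array([402. , 261.6]), array([330.1, 206. ]))]
-19 [(-16, -4.5, array([405.1, 271.1]), array([315.6, 259.4])), (-16, 4.5, array([408.8, 270.2]), array([330.1, 259.4])), (16, -4.5, array([399. , 260.1]), array([315.4, 210. ])), (16, 4.5, array([402.6, 259.2]), array([330.4, 210. ]))]
-30 [(-16, -4.5, array([405.9, 268.1]), array([315.3, 267.4])), (-16, 4.5, array([409.6, 267.2]), array([330.5, 267.4])), (16, -4.5, array([399.7, 257. ]), array([315. , 215.4])), (16, 4.5, array([403.3, 256.1]), array([330.9, 215.4]))]
```

Both cameras put the visible finger ends about 25–30 mm short of the reported TCP, with the roller just below them. I'll open, go 22 mm deeper (still clear of the lid) and close again.

>>> send_rows(
  targets="0 0 0 0 0 0 33; 0 0 0 0 0 0 33; 0 0 0 0 0 0 33; 0 0 0.011 0 0 0 33; 0 0 0.022 0 0 0 33; 0 0 0.022 0 0 0 33; 0 0 0.022 0 0 0 10; 0 0 0.022 0 0 0 10; 0 0 0.022 0 0 0 10; 0 0 0.022 0 0 0 10; 0 0 0.022 0 0 0 10",
  grip_force=5,
)

```text
time_s: 5.0
ee_pos: [567.0, -315.1, 56.8]
ee_rot: [179.9, -0.0, 64.8]
force: [1.9, 0.2, 0.5]
gripper_width: 13.7
gripper_force: 5.0
```

```bash
python3 - <<'E'
from h import *
s=eyes.grab_frame("side"); w=eyes.grab_frame("wrist");st=env.state();print(st["ee_pos"],st["gripper_width"],st["gripper_force"],st["force"])
c=lambda f,x,y,a,h,k:cv2.convertScaleAbs(cv2.resize(f["image"][y:y+h,x:x+a],None,fx=k,fy=k,interpolation=cv2.INTER_CUBIC),alpha=1.6)
cv2.imwrite("pics/c4.png",np.hstack([c(w,270,180,100,140,4),c(s,375,225,50,70,8)]))
E
```

```text
[ 567.05030719 -315.08524204   56.78407523] 13.721682341563342 4.996363073587418 [ 2.60254142 -0.47820636 -0.53077653]
```

View pics/c4.png

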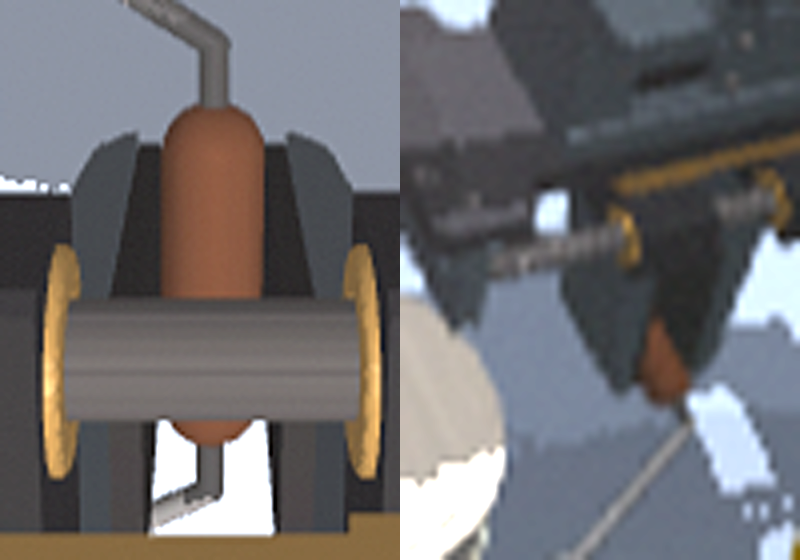

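Now the roller is between the pads, at an opening of 13.7 mm and 5 N. The wrist view shows it centred in the gap. Raising starts, along the arc about 2 mm wide.

>>> send_rows(
  targets="0 -0.0014 -0.006 0 0 0 10; 0 -0.0031 -0.0119 0 0 0 10; 0 -0.0043 -0.0181 0 0 0 10; 0 -0.0062 -0.024 0 0 0 10; 0 -0.0087 -0.0296 0 0 0 10; 0 -0.0119 -0.035 0 0 0 10; 0 -0.0152 -0.0402 0 0 0 10; 0 -0.019 -0.0451 0 0 0 10; 0 -0.023 -0.0499 0 0 0 10; 0 -0.0273 -0.0543 0 0 0 10; 0 -0.0273 -0.0543 0 0 0 10",
)

```text
time_s: 6.02
ee_pos: [541.3, -302.8, 112.0]
ee_rot: [179.9, -0.0, 64.8]
force: [3.2, 1.1, 2.4]
gripper_width: 14.0
gripper_force: 5.0
```

>>> send_rows(
  targets="0 -0.0047 -0.0042 0 0 0 10; 0 -0.0095 -0.0082 0 0 0 10; 0 -0.0146 -0.0118 0 0 0 10; 0 -0.0199 -0.015 0 0 0 10; 0 -0.0254 -0.018 0 0 0 10; 0 -0.031 -0.0206 0 0 0 10; 0 -0.0368 -0.0229 0 0 0 10; 0 -0.0427 -0.0247 0 0 0 10; 0 -0.0489 -0.0262 0 0 0 10; 0 -0.055 -0.0273 0 0 0 10; 0 -0.062 -0.0278 0 0 0 10; 0 -0.0692 -0.0276 0 0 0 10",
)

```text
time_s: 7.02
ee_pos: [477.6, -272.7, 138.6]
ee_rot: [-179.9, -0.0, 64.8]
force: [1.1, 2.8, 6.7]
gripper_width: 14.2
gripper_force: 5.0
```

```bash
python3 - <<'E'
from h import *
s=eyes.grab_frame("side"); t=eyes.grab_frame("top");st=env.state();print(st["time_s"],st["ee_pos"],st["gripper_width"],st["gripper_force"],st["force"])
c=lambda f,x,y,a,h,k:cv2.convertScaleAbs(cv2.resize(f["image"][y:y+h,x:x+a],None,fx=k,fy=k,interpolation=cv2.INTER_CUBIC),alpha=1.4)
cv2.imwrite("pics/c5.png",np.hstack([c(s,310,180,120,150,4),c(t,375,180,64,120,5)[:600]]))
E
```

```text
7.1167 [ 476.1473175  -272.04109556  138.33578885] 14.227412619809838 5.003516748547554 [1.42649932 3.26523717 6.31823795]
```

View pics/c5.png

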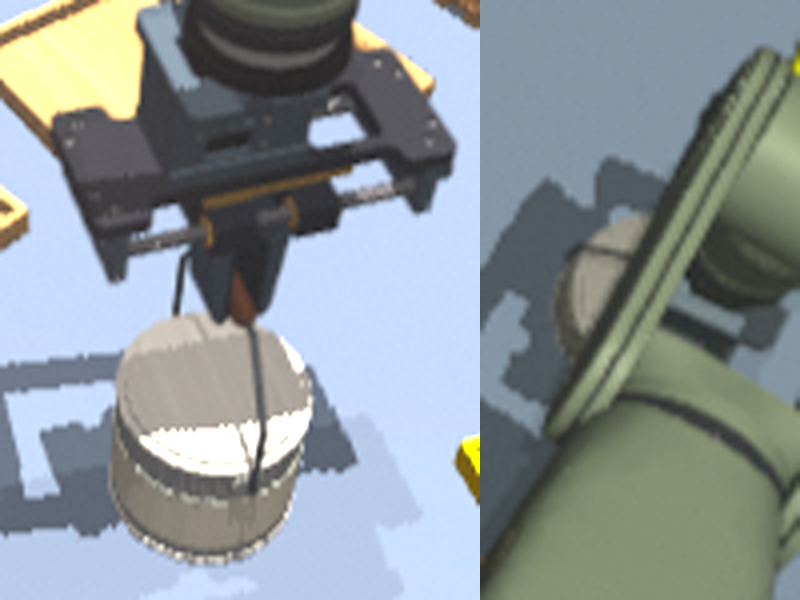

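The bail is upright above the lid, with the roller in the fingers at side crop (243,295), and the tin stands flat. I'll grip firmly and lift slowly.

>>> send_rows(
  targets="0 0 0 0 0 0 10; 0 0 0 0 0 0 10; 0 0 0 0 0 0 10; 0 0 -0.003 0 0 0 10; 0 0 -0.007 0 0 0 10; 0 0 -0.013 0 0 0 10; 0 0 -0.02 0 0 0 10; 0 0 -0.029 0 0 0 10; 0 0 -0.038 0 0 0 10; 0 0 -0.047 0 0 0 10; 0 0 -0.055 0 0 0 10; 0 0 -0.06 0 0 0 10",
  grip_force=45,
)

```text
time_s: 8.12
ee_pos: [479.5, -274.1, 199.9]
ee_rot: [179.9, 0.0, 64.8]
force: [1.4, -0.1, -9.2]
gripper_width: 12.5
gripper_force: 45.0
```

>>> send_rows(
  targets="0 0 -0.004 0 0 0 10; 0 0 -0.009 0 0 0 10; 0 0 -0.013 0 0 0 10; 0 0 -0.015 0 0 0 10; 0 0 -0.015 0 0 0 10; 0 0 -0.015 0 0 0 10",
)

```text
time_s: 8.62
ee_pos: [478.8, -273.6, 213.0]
ee_rot: [-180.0, -0.0, 64.8]
force: [0.8, -0.0, -9.3]
gripper_width: 12.9
gripper_force: 45.0
```

```bash
python3 - <<'E'
from h import *
s=eyes.grab_frame("side");st=env.state();print(st["time_s"],st["ee_pos"],st["ee_rot"],st["gripper_width"],st["gripper_force"],st["force"])
c=lambda f,x,y,a,h,k:cv2.convertScaleAbs(cv2.resize(f["image"][y:y+h,x:x+a],None,fx=k,fy=k,interpolation=cv2.INTER_CUBIC),alpha=1.4)
cv2.imwrite("pics/c6.png",c(s,290,120,160,220,2.5))
rel([676,-4.5,st["ee_pos"][2]],st["ee_rot"][2])
E
```

```text
8.6667 [ 478.75363886 -273.59007991  212.86284883] [-1.79955495e+02 -1.22980424e-02  6.48090443e+01] 13.141146646110407 44.994333386421204 [-0.31824598 -0.25424512 -8.15174043]
[0.3275 0.064  0.    ] [-0.04 -0.01  0.  ]
```

View pics/c6.png

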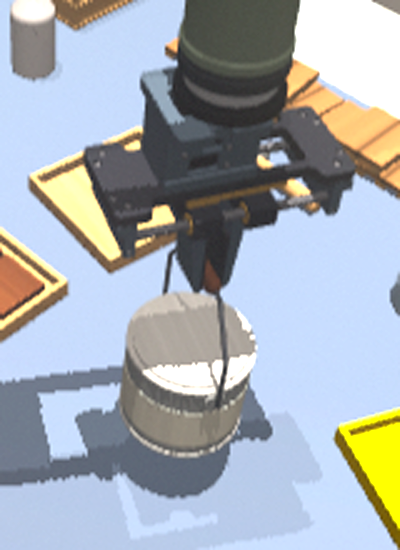

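The tin hangs level, with -9 N on the wrist and about 70 mm of clearance. I carry it smoothly to the tray.

>>> send_rows(
  targets="0.0014 0.0003 0 0 0 0 10; 0.0056 0.0011 0 0 0 0 10; 0.0124 0.0024 0 0 0 0 10; 0.0219 0.0043 0 0 0 0 10; 0.0337 0.0066 0 0 0 0 10; 0.0478 0.0093 0 0 0 0 10; 0.0642 0.0125 0 0 0 0 10; 0.0819 0.016 0 0 0 0 10; 0.1012 0.0198 0 0 0 0 10; 0.1215 0.0237 0 0 0 0 10; 0.1425 0.0278 0 0 0 0 10; 0.1638 0.032 0 0 0 0 10",
)

```text
time_s: 9.67
ee_pos: [578.7, -136.9, 213.2]
ee_rot: [-180.0, -0.0, 64.9]
force: [0.8, 0.3, -8.2]
gripper_width: 13.2
gripper_force: 45.0
```

>>> send_rows(
  targets="0.021 0.0042 0 0 0 0 10; 0.042 0.0083 0 0 0 0 10; 0.0624 0.0122 0 0 0 0 10; 0.0819 0.016 0 0 0 0 10; 0.0996 0.0195 0 0 0 0 10; 0.116 0.0227 0 0 0 0 10; 0.13 0.0254 0 0 0 0 10; 0.1418 0.0277 0 0 0 0 10; 0.1514 0.0296 0 0 0 0 10; 0.1582 0.0309 0 0 0 0 10; 0.1624 0.0317 0 0 0 0 10; 0.1638 0.032 0 0 0 0 10",
)

```text
time_s: 10.67
ee_pos: [676.5, -4.2, 213.1]
ee_rot: [-180.0, 0.0, 64.8]
force: [0.5, 0.8, -7.8]
gripper_width: 13.1
gripper_force: 45.0
```

>>> send_rows(
  targets="0 0 0 0 0 0 10; 0 0 0.003 0 0 0 10; 0 0 0.008 0 0 0 10; 0 0 0.014 0 0 0 10; 0 0 0.02 0 0 0 10; 0 0 0.026 0 0 0 10; 0 0 0.031 0 0 0 10; 0 0 0.034 0 0 0 10; 0 0 0.035 0 0 0 10; 0 0 0.035 0 0 0 10",
)

```text
time_s: 11.5
ee_pos: [676.1, -4.5, 177.8]
ee_rot: [-180.0, 0.0, 64.8]
force: [0.4, 1.0, -8.8]
gripper_width: 12.8
gripper_force: 45.0
```

```bash
python3 - <<'E'
from h import *
s=eyes.grab_frame("side");st=env.state();print(st["time_s"],st["ee_pos"],st["ee_rot"],st["gripper_width"],st["gripper_force"],st["force"])
c=lambda f,x,y,a,h,k:cv2.convertScaleAbs(cv2.resize(f["image"][y:y+h,x:x+a],None,fx=k,fy=k,interpolation=cv2.INTER_CUBIC),alpha=1.3)
im=s["image"].copy()
p=st["ee_pos"]; zb=p[2]-138.5+1
print("bottom est",zb,"lid ctr",proj(s,[p[0],p[1],zb+95]),"bottom ctr",proj(s,[p[0],p[1],zb]))
t=np.linspace(0,2*np.pi,60)
for z,col in((zb+95,(0,255,0)),(zb,(0,0,255))):
    cv2.polylines(im,[proj(s,np.c_[p[0]+53*np.cos(t),p[1]+53*np.sin(t),0*t+z]).round().astype(int)],True,col,1)
s["image"]=im
cv2.imwrite("pics/c7.png",c(s,260,60,180,180,3.3))
E
```

```text
11.55 [676.35045329  -4.4721144  178.24145534] [-1.79995457e+02 -7.05447077e-03  6.48124909e+01] 13.124624100929157 44.99433517456055 [ 0.26332894  0.7897037  -7.23101851]
bottom est 40.741455344250056 lid ctr [[342.84012578 165.49972934]] bottom ctr [[341.04976905 191.26477702]]
```

View pics/c7.png

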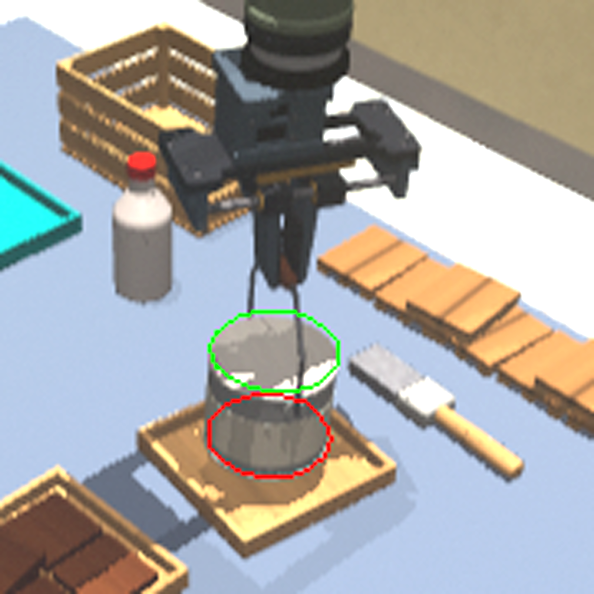

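The tin hangs level over the middle of the empty tray, its rim at crop (270,350) and its base matching the predicted ring at about 40 mm. I lower it slowly and watch the wrist force.

>>> send_rows(
  targets="0 0 0.004 0 0 0 10; 0 0 0.009 0 0 0 10; 0 0 0.014 0 0 0 10; 0 0 0.018 0 0 0 10; 0 0 0.021 0 0 0 10; 0 0 0.024 0 0 0 10; 0 0 0.026 0 0 0 10; 0 0 0.028 0 0 0 10; 0 0 0.028 0 0 0 10",
)

```text
time_s: 12.3
ee_pos: [676.0, -4.5, 149.7]
ee_rot: [-179.9, 0.0, 64.8]
force: [-0.7, 0.6, -8.5]
gripper_width: 12.7
gripper_force: 45.0
```

>>> send_rows(
  targets="0 0 0.001 0 0 0 10; 0 0 0.002 0 0 0 10; 0 0 0.003 0 0 0 10; 0 0 0.004 0 0 0 10; 0 0 0.004 0 0 0 10",
)

```text
time_s: 12.72
ee_pos: [676.3, -4.6, 146.1]
ee_rot: [-180.0, -0.0, 64.8]
force: [0.9, -0.1, -9.0]
gripper_width: 13.0
gripper_force: 45.0
```

>>> send_rows(
  targets="0 0 0.001 0 0 0 10; 0 0 0.002 0 0 0 10; 0 0 0.002 0 0 0 10",
)

```text
time_s: 12.97
ee_pos: [676.7, -4.4, 144.7]
ee_rot: [180.0, -0.0, 64.8]
force: [1.1, 1.0, -6.9]
gripper_width: 13.2
gripper_force: 45.0
```

>>> send_rows(
  targets="0 0 0.001 0 0 0 10; 0 0 0.001 0 0 0 10; 0 0 0.001 0 0 0 10",
)

```text
time_s: 13.22
ee_pos: [677.1, -4.4, 144.6]
ee_rot: [179.9, -0.1, 64.8]
force: [-0.2, 0.4, -1.1]
gripper_width: 13.2
gripper_force: 45.0
```

>>> send_rows(
  targets="0 0 0.001 0 0 0 10; 0 0 0.001 0 0 0 10; 0 0 0.001 0 0 0 10",
)

```text
time_s: 13.47
ee_pos: [677.6, -4.6, 144.4]
ee_rot: [179.8, -0.1, 64.8]
force: [0.5, 0.7, 6.3]
gripper_width: 12.9
gripper_force: 45.0
```

The tin is seated: the force went from -9 N through zero to +6 N. I ease up 1 mm, open gently and withdraw straight up.

>>> send_rows(
  targets="0 0 -0.001 0 0 0 10; 0 0 -0.001 0 0 0 10; 0 0 -0.001 0 0 0 20; 0 0 -0.001 0 0 0 30; 0 0 -0.001 0 0 0 40; 0 0 -0.001 0 0 0 40; 0 0 -0.001 0 0 0 40; 0 0 -0.001 0 0 0 40; 0 0 -0.001 0 0 0 40",
  grip_force=5,
)

```text
time_s: 14.22
ee_pos: [676.3, -4.5, 143.1]
ee_rot: [-180.0, 0.0, 64.8]
force: [0.3, 0.1, -0.6]
gripper_width: 36.6
gripper_force: 0.0
```

>>> send_rows(
  targets="0 0 -0.006 0 0 0 40; 0 0 -0.014 0 0 0 40; 0 0 -0.024 0 0 0 40; 0 0 -0.036 0 0 0 40; 0 0 -0.05 0 0 0 40; 0 0 -0.066 0 0 0 40; 0 0 -0.085 0 0 0 40; 0 0 -0.105 0 0 0 40; 0 0 -0.12 0 0 0 40; 0 0 -0.12 0 0 0 40; 0 0 -0.12 0 0 0 40",
)

```text
time_s: 15.13
ee_pos: [676.8, -4.5, 264.8]
ee_rot: [179.8, -0.1, 64.8]
force: [-0.0, 0.2, -1.3]
gripper_width: 36.3
gripper_force: 0.0
```

```bash
python3 - <<'E'
from h import *
s=eyes.grab_frame("side");st=env.state();print(st["time_s"],st["ee_pos"],st["gripper_width"],st["force"])
# lid ellipse vs. prediction for a tin standing on the tray floor
g=cv2.cvtColor(s["image"],cv2.COLOR_BGR2HSV); m=cv2.inRange(g,(0,0,150),(180,60,255))
n,l,a,c=cv2.connectedComponentsWithStats(m)
print("pred lid",proj(s,[676.5,-4.5,101])[0])
for i in range(1,n):
    if a[i][4]>80 and abs(c[i][0]-342)<40 and abs(c[i][1]-175)<40: print(a[i],c[i],at_z(s,*c[i],101))
t=np.linspace(0,6.28,60); q=proj(s,np.c_[676.5+53*np.cos(t),-4.5+53*np.sin(t),0*t+101]); print(q.min(0),q.max(0))
E
```

```text
15.1833 [676.13899718  -4.51219479 263.28942025] 35.89823734191858 [-0.01830518  0.14693495 -0.10310805]
pred lid [342.20759438 175.24163951]
[337 149  11  17 119] [341.22689076 158.57142857] [726.44247148  50.53959557 101.        ]
[297 200  22  18 170] [307.42941176 208.3       ] [519.32615334 -38.75472827 101.        ]
[323.08590804 163.19755963] [361.38365624 188.09761507]
```

```bash
python3 - <<'E'
from h import *
s=eyes.grab_frame("side")
g=cv2.GaussianBlur(cv2.cvtColor(s["image"],cv2.COLOR_BGR2GRAY),(3,3),0)[150:225,305:380]
t=np.linspace(0,2*np.pi,90)
sob=cv2.magnitude(cv2.Sobel(g,cv2.CV_32F,1,0),cv2.Sobel(g,cv2.CV_32F,0,1))
best=[]
for z in (95,101,107):
  for x in range(646,708,3):
    for y in range(-36,28,3):
      q=proj(s,np.c_[x+53*np.cos(t),y+53*np.sin(t),0*t+z])-[305,150]
      v=cv2.remap(sob,q[:,0].astype(np.float32)[:,None],q[:,1].astype(np.float32)[:,None],cv2.INTER_LINEAR); best.append((float(np.minimum(v,60).mean()),z,x,y))
print(sorted(best)[-6:])
E
```

```text
[(54.67744064331055, 107, 670, -12), (54.70136642456055, 101, 673, -6), (54.765804290771484, 107, 667, -15), (54.91207504272461, 107, 667, -12), (54.96241760253906, 101, 673, -9), (54.971824645996094, 95, 679, -3)]
```

The fitted lid ellipse puts the released tin at about (673,-7), within 5 mm of the tray's centre and at the height of a tin on the tray floor. The gripper is clear, so I hand in.

```bash
python3 -c "
from workcell import env
print(env.job_done())"
```

```text
the job is handed in; nothing more can be done
None
```

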